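Set the cake scraper and hold the jog dial at speed three

TASK

Get the cake finishing machine running: first wind its black handwheel clockwise by the orange knob until the blue scraper carriage is right up against its red stop. Then push the red-knobbed lever of the spring-return dial on the black control box clockwise past the first and second clicks to the third (the green marks, not on to its end), and finish while holding it there with the gripper, because it springs back if let go. Keep off the cake and leave the bowl, colour bottle and sprinkle jar where they are.

Things in the scene. Friction and masses are not known exactly. Their poses are not given: they have to be found in the camera images.
- wheel_axis (a point): Centre of the handwheel's upper face, on its vertical axis. The wheel is a black disc 120 mm in diameter and 10 mm thick, level, on the right-hand end of the aluminium machine (240 x 485 mm, its top 65 mm above the table); the disc's top is 96 mm above the table, with a low steel cap 36 mm wide and 8 mm high in the middle.
- wheel_grip (a point): The orange crank knob on the handwheel, 45 mm from the wheel's axis; the knob is an upright cylinder 18 mm in diameter and 42 mm tall that revolves freely about its own axis, so it can be gripped and carried round without turning the hand; this point is halfway up it, 21 mm above its foot (118 mm above the table). Its foot is 1 mm above the disc's top.
- wheel (a joint): Angle of the handwheel, rad, growing clockwise seen from above; it runs to 12.57 (two full turns from 0), where the carriage meets its stop and the wheel goes hard. Stays where left; about 2 N at the knob turns it.
- carriage (a joint): Travel of the blue scraper carriage along its rail towards the cake, m: 25 mm per wheel turn, geared to the wheel. At 0.050 its tab touches the red stop block; the gap left is 0.050 minus this value. Its steel scraper stands 128 mm above the rail (201 mm above the table).
- cake: The white and pale green cake on the turntable on the left-hand half of the machine: 160 mm in diameter, 90 mm tall, topped with sugar balls, origin at the centre of its underside, 87 mm above the table; highest point 189 mm above the table. Fixed; keep off.
- dial_axis (a point): Point on the vertical axis of the spring-return dial, at the height of the top of its lever, 80 mm above the table. The dial sits in the middle of the black control box (165 x 165 mm, 60 mm high) to the right of the machine.
- dial_grip (a point): The red knob on the dial's lever, 55 mm from the dial's axis; the knob is an upright cylinder 18 mm in diameter and 42 mm tall that revolves freely about its own axis, so it can be gripped and carried round without turning the hand; this point is halfway up it, 21 mm above its foot (101 mm above the table). Its foot is at the lever's top, 80 mm above the table. The grey lever below it is 14 mm wide and 8 mm thick.
- dial_lever: The dial's turning part: grey hub, lever and red knob. Origin on the dial's axis, 76 mm above the table.
- dial (a joint): Angle of the dial, rad, growing clockwise seen from above; 0 at rest. A spring always turns it back to 0. Clicks (slight dips in the resistance) at 0.45, 0.90 and 1.35, marked on the box by one white dot, two white dots and three green dots on the lever's line, 72 mm from the axis; end stop at 1.75. At the knob the resistance is about 1.5 to 3 N up to the first click and 3 to 5.5 N near the third click.
- bowl: White plastic mixing bowl, 130 mm across and 65 mm high, right of the control box; origin at the centre of its underside. Leave alone.
- colour_bottle: Blue bottle of food colour, 40 mm in diameter, 85 mm high, beyond the control box; origin at the centre of its underside. Leave alone.
- sprinkle_jar: Red jar with a yellow lid, 54 mm in diameter, 75 mm high, beyond the control box; origin at the centre of its underside. Leave alone.
Mind the look-alikes: they are no part of the job. Leave any pink or purple look-alike of the part that bears dial_axis alone.

How it is judged:
By the outcome, as a careful person would: the job done as asked, in the order asked, and still so for the second after the job is handed in, while the arm keeps its last pose, push and grip.
It also fails if it takes over 64 s, if anything falls off the work surface, if the arm or the gripper's body presses on something with over 40 N, if the wrist force passes 120 N, or if a joint passes its speed limit or range.

ROBOT

A 7-joint arm with a two-finger parallel gripper is mounted at the origin on the work surface. World frame = base frame: x ahead of the robot, y to its left, z up, the work surface at z = 0. Lengths are in m, angles in degrees, forces in N, time in s.
With the tool pointing down it reaches from about 0.4 to 0.85 m from the base axis. Payload 4.5 kg.
Tool frame: the origin (TCP) lies on the centre line of the jaws, within the pads' length; the fingertips stand 14 mm ahead of it and the grasp point (between the pads) lies 5 mm behind it (ctrl.tip_reach is the distance from the TCP to the fingertips, in m); z points along the fingers, y is the line along which they close (so a half turn about z gives the same grasp; the last joint's range is limited). The gripper opens to 85 mm and grips with 20 to 120 N. Pads are 22 mm wide; open, the fingers measure 114 mm over their backs; the gripper's body (76 mm by 85 mm) begins 54 mm behind the grasp point. The pads swing forward as they close: fully open they stand 13 mm farther back than shut.
Start: joints at [-73.178, 39.483, -11.15, 89.685, 9.013, 51.709, -12.324], TCP at [0.161, 0.604, 0.245] pointing down, gripper open.
Joint ranges: [-172.22, 172.22], [-26.19, 119.32], [-84.43, 86.54], [7.71, 146.69], [-57.33, 237.33], [2.42, 119.75], [-152.13, 152.13]. Speed limits (degrees/s): [147.25, 147.25, 180, 180, 180, 180, 180].

INTERFACE

Orientations are given as [roll, pitch, yaw] about the fixed x, y, z axes, in that order (R = Rz(yaw) Ry(pitch) Rx(roll)).
In Python, from workcell import ctrl gives the robot as it stands.
- The arm moves only by the tool carry_out, never from a script. Its argument "increments" is text: rows parted by semicolons, each of 5 numbers parted by spaces: the shift along the tool's x, y, z in m, then the turn about the tool's z in rad, then the finger opening in m, from 0 to 0.0854. A call has exactly 8 rows; each row shifts and turns the commanded pose from where the row before left it, along the tool's axes as they then stand; what a row does not reach is not made up. A row lasts 1/8 s, in which the tool goes at most 62.5 mm and 10.7 degrees, less where a joint would pass 70% of its speed; a pose out of reach is approached as far as the arm can. A call with a gripper value outside its range is refused whole. The fingers move at their own pace and stop on an object; "newtons" is the grip in N (left out, the last holds). Time passes only in rows, so rows that do not move let the fingers close, or fill a call up. It gives the time, the measured TCP pose, the force, the opening and the grip force at its end, in the units of the state.
- ctrl.get_obs(): the state, without advancing time (a new reading comes with each control period).
- ctrl.grab_frame(name): name is "side" or "top" or "wrist"; returns a dict with "img" (480x640x3 uint8, red, green, blue), "depth" (480x640 float32, m along the optical axis (not along the pixel's ray), 0 where there is no reading), "fx", "fy", "cx", "cy" (pixels), "T" (4x4, takes a point from camera to world coordinates); the wrist camera has in their place "tool_from_camera" (4x4, takes a point from camera to tool coordinates, whose origin is the TCP and whose axes are the flange's). Camera axes: x right, y down, z forward; pixel columns grow to the right and rows downward; lengths in m; the calibration is good to about 2 mm. A picture is of the moment at which its call begins: read the wrist's pose just before it.
- ctrl.job_done(): hands the job in; it is judged then, once.
The state is a dict: "time_s": time; "joint_positions": joint angles; "qd": joint speeds; "tau": joint torques, N m; "tool_pos": TCP position; "eef_rot": TCP orientation; "contact_force": force on the tool from outside, world axes, zero at the start; "torque": the same for the moment, N m; "grip_width": opening from 0.0 (shut) to 1.0 (fully open); "finger_force": force on a finger pad.
Only numpy, scipy, OpenCV 4.12 (cv2) and the standard library are available. Lean on these libraries where they do the work, as an engineer would, in place of code of your own. Each camera call takes 0.05 s, during which the arm holds its last target. There are 200 camera calls.

## Working session

There is one attempt and no reset: what is moved stays moved. The work goes in short steps, Python scripts to look and compute and a tool call to move; the robot and the scene stay as the last step left them, time stands still between calls to the robot, and variables do not carry over. Pictures are saved under pics/ and viewed, at most 10 in all, crops included, and the job is handed in when it is done.

Besides the shell and the picture viewer there is one more tool, called after "Request:" by a JSON object that holds its "fn" and its "kwargs", one argument or row to a line. carry_out: Moves the arm, as the interface text tells. Its arguments: {"type":"object","properties":{"increments":{"type":"string"},"newtons":{"type":"number"}},"required":["increments"]}

```bash
ls; mkdir -p pics; python3 - <<'E'
from workcell import ctrl
import cv2,numpy as np,pickle
print({k:np.round(v,3).tolist() for k,v in ctrl.get_obs().items()}, ctrl.tip_reach)
for n in("top","side"):
    f=ctrl.grab_frame(n);pickle.dump(f,open(n+'.pkl','wb'));cv2.imwrite(f'pics/{n}.png',f['img'][:,:,::-1]);print(n,f['fx'],f['cx'],f['cy'],np.round(f['T'],3).tolist())
E
```

```text
pics
{'time_s': 0.0, 'joint_positions': [-73.179, 39.535, -11.144, 89.745, 9.011, 51.71, -12.325], 'qd': [0.057, 0.005, -0.064, 0.033, 0.001, -0.042, -0.078], 'tau': [-0.0, -53.961, -1.267, -15.854, 0.009, 0.009, 0.0], 'tool_pos': [0.16, 0.603, 0.244], 'eef_rot': [-179.892, 0.007, 165.118], 'contact_force': [-0.751, -0.45, 0.616], 'torque': [0.043, 0.02, -0.004], 'finger_force': 0.0, 'grip_width': 1.0} 0.014
top 604.1129024527438 319.93545619799954 235.0861991048625 [[-0.029, -0.998, 0.054, 0.407], [-1.0, 0.029, -0.003, -0.091], [0.002, -0.054, -0.999, 1.693], [0.0, 0.0, 0.0, 1.0]]
side 557.4695958306926 320.701163072324 232.25377239898472 [[0.815, -0.383, 0.434, -0.033], [-0.579, -0.56, 0.593, -0.86], [0.016, -0.735, -0.678, 0.959], [0.0, 0.0, 0.0, 1.0]]
```

View pics/top.png

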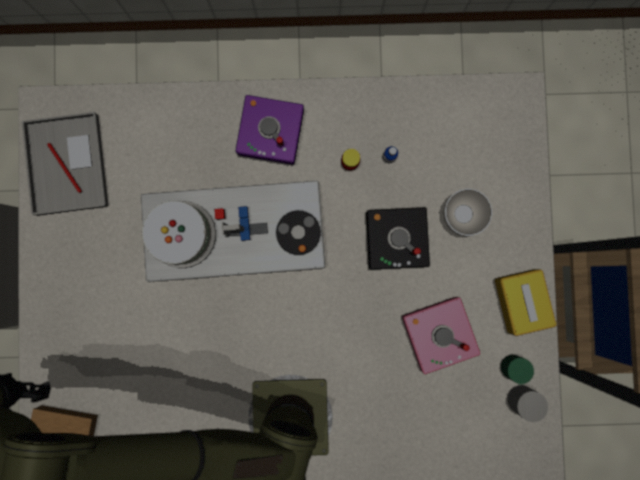

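View pics/side.png

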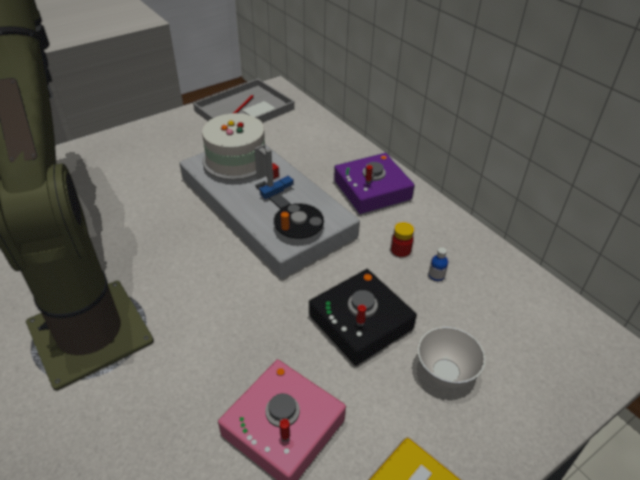

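The top view shows three dial boxes: black (398,238), pink (441,335) and purple (270,129). The black one is the control box to the right of the machine, and pink and purple are the look-alikes. The wheel is at (298,232) with its orange knob at (302,248), and the carriage is at (244,222) with its red stop at (220,214). I'll confirm this in an enlarged crop and measure.

```bash
cat > h.py <<'E'
import numpy as np,cv2,pickle
def ray(f,u,v,z):
    d=f['T'][:3,:3]@np.array([(u-f['cx'])/f['fx'],(v-f['cy'])/f['fy'],1]);o=f['T'][:3,3]
    return (o+d*(z-o[2])/d[2])
def blobs(f,lo,hi,box,mn=3):
    hsv=cv2.cvtColor(f['img'],cv2.COLOR_RGB2HSV);m=cv2.inRange(hsv,lo,hi)
    k=np.zeros_like(m);x0,y0,x1,y1=box;k[y0:y1,x0:x1]=m[y0:y1,x0:x1]
    n,l,s,c=cv2.connectedComponentsWithStats(k)
    return [(c[i].round(1),s[i].tolist()) for i in range(1,n) if s[i][4]>=mn]
E
python3 - <<'E'
from h import *
t=pickle.load(open('top.pkl','rb'));s=pickle.load(open('side.pkl','rb'))
T=(255,255)
def show(n,f,lo,hi,box,z,mn=3):
    for c,st in blobs(f,lo,hi,box,mn): print(n,c,st,ray(f,*c,z).round(4))
for nm,f,wb,db in(('top',t,(265,200,330,265),(366,205,430,270)),('side',s,(265,195,335,250),(305,265,420,365))):
    show(nm+' orange knob',f,(5,120,60),(22,255,255),wb,.118)
    show(nm+' disc dark',f,(0,0,0),(180,255,60),wb,.096,50)
    show(nm+' red',f,(0,130,50),(4,255,255),db,.101); show(nm+' red2',f,(172,130,50),(180,255,255),db,.101)
    show(nm+' green',f,(40,90,40),(85,255,255),db,.06,2)
    show(nm+' white',f,(0,0,150),(180,60,255),db,.06,2)
    show(nm+' hub',f,(0,0,65),(180,50,149),db,.08,40)
show('top blue',t,(100,120,50),(125,255,255),(230,195,265,250),.1); show('top redstop',t,(0,130,50),(4,255,255),(210,200,232,225),.1)
a=cv2.resize(t['img'][190:275,210:330],None,fx=6,fy=6,interpolation=cv2.INTER_CUBIC)[:,:,::-1][:300]
def crop(f,x0,y0,x1,y1,w,h):return cv2.resize(f['img'][y0:y1,x0:x1],(w,h),interpolation=cv2.INTER_CUBIC)[:,:,::-1]
top=np.hstack([crop(t,210,195,330,270,480,300),crop(t,360,200,440,275,320,300)])
bot=np.hstack([crop(s,230,150,370,250,420,300),crop(s,300,260,425,360,380,300)])
cv2.imwrite('pics/crop1.png',np.vstack([top,bot]))
E
```

```text
top orange knob [301.7 248. ] [298, 245, 8, 7, 47] [ 0.4589 -0.0477  0.118 ]
top disc dark [298.1 232.8] [276, 211, 45, 44, 1155] [ 0.5001 -0.0386  0.096 ]
top red [416.7 250.4] [414, 247, 7, 7, 37] [ 0.4444 -0.35    0.101 ]
top green [385.3 260.6] [380, 257, 12, 8, 47] [ 0.4203 -0.2708  0.06  ]
top hub [403.5 212.4] [366, 205, 64, 53, 322] [ 0.5477 -0.3218  0.08  ]
top hub [399.1 238. ] [388, 227, 25, 23, 432] [ 0.4794 -0.3076  0.08  ]
top hub [410.2 268.5] [381, 266, 49, 4, 85] [ 0.3972 -0.3343  0.08  ]
side orange knob [284.6 219.5] [280, 211, 10, 19, 146] [ 0.4634 -0.0431  0.118 ]
side disc dark [299.  223.4] [274, 203, 49, 37, 1005] [ 0.4966 -0.0521  0.096 ]
side red [361.  313.1] [357, 305, 10, 19, 125] [ 0.4471 -0.3454  0.101 ]
side red2 [359.5 315.8] [358, 314, 4, 5, 6] [ 0.4405 -0.349   0.101 ]
side red2 [359.7 322. ] [359, 321, 2, 3, 3] [ 0.4313 -0.3612  0.101 ]
side green [327.8 307.1] [325, 300, 7, 15, 81] [ 0.4231 -0.2691  0.06  ]
side white [332.7 305.8] [305, 265, 99, 100, 2310] [ 0.4335 -0.272   0.06  ]
side white [415.8 272.3] [414, 270, 5, 5, 17] [ 0.6418 -0.2995  0
[... 958 characters left out ...]
.5] [343, 328, 2, 2, 4] [ 0.4166 -0.3317  0.06  ]
side white [402.3 352.9] [371, 331, 49, 34, 633] [ 0.4747 -0.4432  0.06  ]
side white [358.7 333.3] [358, 333, 2, 2, 3] [ 0.4343 -0.3584  0.06  ]
side hub [311.  267.7] [305, 265, 18, 8, 87] [ 0.4476 -0.1721  0.08  ]
side hub [382.8 307.2] [305, 265, 115, 100, 1950] [ 0.5049 -0.3461  0.08  ]
side hub [362.9 301.6] [348, 291, 30, 25, 445] [ 0.4808 -0.3114  0.08  ]
side hub [332.5 318.7] [328, 314, 10, 10, 51] [ 0.4032 -0.3116  0.08  ]
side hub [415.9 358.5] [411, 346, 9, 19, 94] [ 0.4761 -0.4765  0.08  ]
top blue [244.1 223. ] [239, 207, 11, 33, 248] [0.5299 0.1032 0.1   ]
top redstop [219.2 213.6] [215, 209, 10, 10, 90] [0.5567 0.1685 0.1   ]
```

View pics/crop1.png

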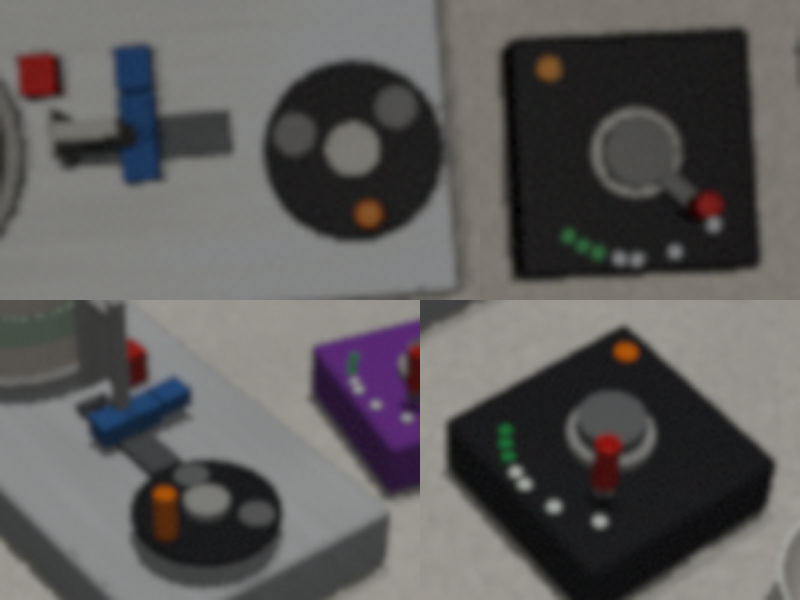

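The crop confirms the black box: its red knob is at the lever end, at rest beside a lone white dot. The one-, two- and green three-dot marks follow clockwise. The gap from carriage to stop is about 36 mm. First I'll align the tool to yaw 90°, so that tool x = +Y, y = +X and z = down.

Request:
{"fn": "carry_out", "kwargs": {
  "increments": "0 0 0 0.164 0.0854;0 0 0 0.164 0.0854;0 0 0 0.164 0.0854;0 0 0 0.164 0.0854;0 0 0 0.164 0.0854;0 0 0 0.164 0.0854;0 0 0 0.164 0.0854;0 0 0 0.164 0.0854"
}}

```text
time_s: 1.1
tool_pos: [0.1604, 0.6037, 0.2448]
eef_rot: [-180.0, 0.1, 89.6]
contact_force: [-0.3, 0.1, 0.0]
grip_width: 1.003
finger_force: 0.0
```

Request:
{"fn": "carry_out", "kwargs": {
  "increments": "-0.05 0.042 0 0 0.0854;-0.05 0.042 0 0 0.0854;-0.05 0.042 0 0 0.0854;-0.05 0.042 0 0 0.0854;-0.05 0.015 0 0 0.0854;-0.05 0.015 0 0 0.0854;-0.05 0.015 0 0 0.0854;-0.05 0.015 0 0 0.0854"
}}

```text
time_s: 2.1
tool_pos: [0.3812, 0.2108, 0.2452]
eef_rot: [-180.0, 0.0, 90.0]
contact_force: [0.8, -0.2, -0.5]
grip_width: 0.996
finger_force: 0.0
```

Request:
{"fn": "carry_out", "kwargs": {
  "increments": "-0.05 0.016 0 0 0.0854;-0.05 0.016 0 0 0.0854;-0.05 0.016 0 0 0.0854;-0.05 0.016 0 0 0.0854;-0.05 0.016 0 0 0.0854;-0.005 0 0 0 0.0854;0 0 0 0 0.0854;0 0 0 0 0.0854"
}}

```text
time_s: 3.1
tool_pos: [0.4603, -0.0409, 0.2451]
eef_rot: [-180.0, -0.1, 90.1]
contact_force: [0.4, -1.3, 0.1]
grip_width: 0.995
finger_force: 0.0
```

```bash
cat >> h.py <<'E'
from scipy.spatial.transform import Rotation as R
def wrist(ctrl):
    o=ctrl.get_obs();f=ctrl.grab_frame('wrist');M=np.eye(4);M[:3,:3]=R.from_euler('xyz',o['eef_rot'],degrees=True).as_matrix();M[:3,3]=o['tool_pos']
    f['T']=M@f['tool_from_camera'];return o,f
E
python3 - <<'E'
from h import *
from workcell import ctrl
o,f=wrist(ctrl);print(np.round(o['tool_pos'],4),np.round(f['T'],3).tolist())
for c,s in blobs(f,(5,120,50),(22,255,255),(0,0,640,480),40): print(c,s,ray(f,*c,.118).round(4),ray(f,*c,.139).round(4))
g=cv2.cvtColor(f['img'],cv2.COLOR_RGB2HSV)
m=cv2.inRange(f['img'],(0,0,0),(60,60,60));
cv2.imwrite('pics/w1.png',f['img'][:,:,::-1])
E
```

```text
[ 0.4603 -0.0409  0.2451] [[1.0, 0.001, -0.0, 0.459], [0.001, -0.963, -0.268, 0.026], [-0.0, 0.268, -0.963, 0.373], [0.0, 0.0, 0.0, 1.0]]
[323.5 248.3] [312, 231, 24, 35, 688] [ 0.4597 -0.0499  0.118 ] [ 0.4596 -0.0436  0.139 ]
[550.3 348. ] [533, 338, 44, 27, 387] [ 0.6514 -0.1375  0.118 ] [ 0.6356 -0.124   0.139 ]
```

View pics/w1.png

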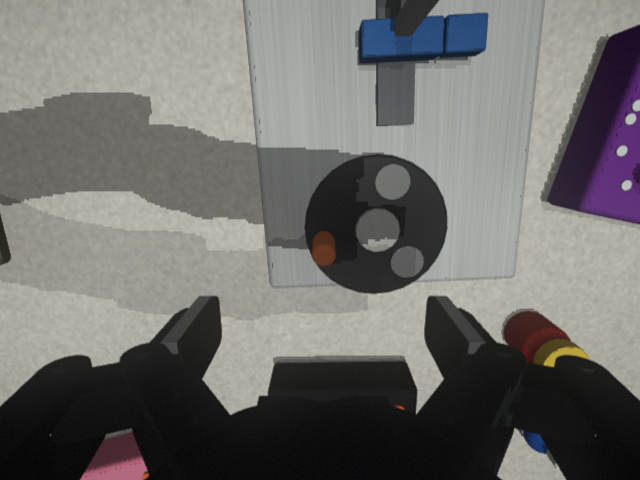

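```bash
python3 - <<'E'
from h import *
from workcell import ctrl
o,f=wrist(ctrl)
print(ray(f,376,223.5,.096).round(4),ray(f,378,230,.104).round(4))
print('knob bottom edge row 265 @.139',ray(f,323.5,265.5,.139).round(4),'top edge row231 @.097',ray(f,323.5,231,.097).round(4))
b=[ray(f,u,v,.1).round(3) for u,v in((360,30),(487,14),(445,14))];print(b)
E
```

```text
[ 0.5032 -0.0351  0.096 ] [ 0.5037 -0.0387  0.104 ]
knob bottom edge row 265 @.139 [ 0.4597 -0.0566  0.139 ] top edge row231 @.097 [ 0.4598 -0.0413  0.097 ]
[array([0.485, 0.105, 0.1  ]), array([0.573, 0.115, 0.1  ]), array([0.544, 0.115, 0.1  ])]
```

The wrist view shows the knob at (323,248), which puts it at about (0.460, -0.049). The wheel axis is at about (0.503, -0.037), so the radius is 45 mm. Next I'll descend and grip.

Request:
{"fn": "carry_out", "kwargs": {
  "increments": "-0.008 0 0.033 0 0.0854;0 0 0.03 0 0.0854;0 0 0.03 0 0.0854;0 0 0.03 0 0.0854;0 0 0 0 0.01;0 0 0 0 0.01;0 0 0 0 0.01;0 0 0 0 0.01",
  "newtons": 40
}}

```text
time_s: 4.2
tool_pos: [0.4608, -0.0507, 0.1233]
eef_rot: [179.9, -0.0, 89.9]
contact_force: [-1.4, 1.0, 9.3]
grip_width: 0.197
finger_force: 38.8
```

```bash
python3 - <<'E'
import numpy as np
a=np.radians(195.6-15*np.arange(25));p=.045*np.c_[np.sin(a),np.cos(a)]
d=np.diff(p,axis=0)
for i in range(3):print(';'.join(f'{x:.4f} {y:.4f} 0 0 0.01' for x,y in d[8*i:8*i+8]))
E
```

```text
0.0116 -0.0017 0 0 0.01;0.0117 0.0014 0 0 0.01;0.0109 0.0044 0 0 0.01;0.0094 0.0071 0 0 0.01;0.0072 0.0092 0 0 0.01;0.0046 0.0108 0 0 0.01;0.0017 0.0116 0 0 0.01;-0.0014 0.0117 0 0 0.01
-0.0044 0.0109 0 0 0.01;-0.0071 0.0094 0 0 0.01;-0.0092 0.0072 0 0 0.01;-0.0108 0.0046 0 0 0.01;-0.0116 0.0017 0 0 0.01;-0.0117 -0.0014 0 0 0.01;-0.0109 -0.0044 0 0 0.01;-0.0094 -0.0071 0 0 0.01
-0.0072 -0.0092 0 0 0.01;-0.0046 -0.0108 0 0 0.01;-0.0017 -0.0116 0 0 0.01;0.0014 -0.0117 0 0 0.01;0.0044 -0.0109 0 0 0.01;0.0071 -0.0094 0 0 0.01;0.0092 -0.0072 0 0 0.01;0.0108 -0.0046 0 0 0.01
```

Request:
{"fn": "carry_out", "kwargs": {
  "increments": "0.0116 -0.0017 0 0 0.01;0.0117 0.0014 0 0 0.01;0.0109 0.0044 0 0 0.01;0.0094 0.0071 0 0 0.01;0.0072 0.0092 0 0 0.01;0.0046 0.0108 0 0 0.01;0.0017 0.0116 0 0 0.01;-0.0014 0.0117 0 0 0.01"
}}

```text
time_s: 5.2
tool_pos: [0.515, 0.0035, 0.1234]
eef_rot: [-180.0, 0.1, 89.9]
contact_force: [-3.5, -6.2, 8.9]
grip_width: 0.195
finger_force: 39.6
```

Request:
{"fn": "carry_out", "kwargs": {
  "increments": "-0.0074 0.0120 0 0 0.01;-0.0071 0.0094 0 0 0.01;-0.0092 0.0072 0 0 0.01;-0.0108 0.0046 0 0 0.01;-0.0116 0.0017 0 0 0.01;-0.0117 -0.0014 0 0 0.01;-0.0109 -0.0044 0 0 0.01;-0.0094 -0.0071 0 0 0.01"
}}

```text
time_s: 6.2
tool_pos: [0.5375, -0.0715, 0.1233]
eef_rot: [179.9, -0.1, 90.0]
contact_force: [-1.9, 4.4, 7.3]
grip_width: 0.196
finger_force: 39.5
```

Request:
{"fn": "carry_out", "kwargs": {
  "increments": "-0.0072 -0.0092 0 0 0.01;-0.0046 -0.0108 0 0 0.01;-0.0017 -0.0116 0 0 0.01;0.0014 -0.0117 0 0 0.01;0.0044 -0.0109 0 0 0.01;0.0071 -0.0094 0 0 0.01;0.0092 -0.0072 0 0 0.01;0.0108 -0.0046 0 0 0.01"
}}

```text
time_s: 7.2
tool_pos: [0.462, -0.0547, 0.1233]
eef_rot: [179.9, 0.1, 89.8]
contact_force: [0.5, -1.9, 9.9]
grip_width: 0.201
finger_force: 39.6
```

Request:
{"fn": "carry_out", "kwargs": {
  "increments": "0.0116 -0.0017 0 0 0.01;0.0117 0.0014 0 0 0.01;0.0109 0.0044 0 0 0.01;0.0094 0.0071 0 0 0.01;0 0 0 0 0.01;0 0 0 0 0.01;0 0 0 0 0.01;0 0 0 0 0.01"
}}

```text
time_s: 8.2
tool_pos: [0.4732, -0.0084, 0.1233]
eef_rot: [179.9, -0.1, 90.0]
contact_force: [-0.4, 4.2, 10.4]
grip_width: 0.2
finger_force: 39.8
```

```bash
python3 - <<'E'
from h import *
from workcell import ctrl
o,f=wrist(ctrl);cv2.imwrite('pics/w2.png',f['img'][:,:,::-1])
t=ctrl.grab_frame('top');s=ctrl.grab_frame('side')
c=lambda t,x0,y0,x1,y1,w,h:cv2.resize(t['img'][y0:y1,x0:x1],(w,h),interpolation=cv2.INTER_CUBIC)[:,:,::-1]
cv2.imwrite('pics/c2.png',np.hstack([c(t,205,195,285,255,400,300),c(s,220,140,320,215,400,300)]))
b=blobs(t,(100,120,50),(125,255,255),(215,195,265,250));print(b,blobs(t,(0,130,50),(4,255,255),(205,200,232,225)))
E
```

```text
[(array([233.1, 223.8]), [228, 208, 11, 33, 257])] [(array([219.2, 213.6]), [215, 209, 10, 10, 90])]
```

View pics/c2.png

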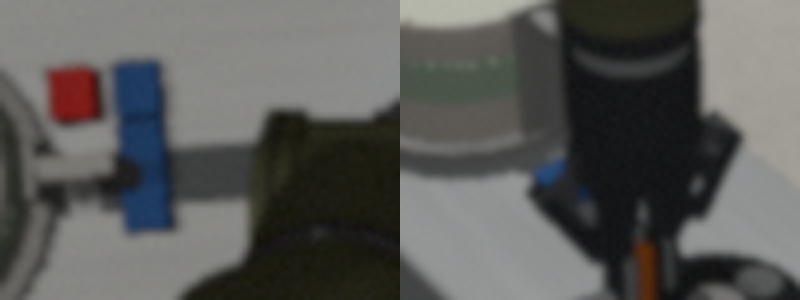

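The crop shows a gap of about 3.2 px (roughly 8 mm, about 120°) still left between the blue tab at x=115 and the red stop at x=98. I'll keep winding.

Request:
{"fn": "carry_out", "kwargs": {
  "increments": "0.0072 0.0092 0 0 0.01;0.0046 0.0108 0 0 0.01;0.0017 0.0116 0 0 0.01;-0.0014 0.0117 0 0 0.01;-0.0044 0.0109 0 0 0.01;-0.0071 0.0094 0 0 0.01;0 0 0 0 0.01;0 0 0 0 0.01"
}}

```text
time_s: 9.35
tool_pos: [0.5381, -0.0103, 0.1234]
eef_rot: [179.8, 0.0, 89.9]
contact_force: [1.7, -1.4, 6.9]
grip_width: 0.197
finger_force: 39.3
```

Request:
{"fn": "carry_out", "kwargs": {
  "increments": "-0.0092 0.0072 0 0 0.01;-0.0108 0.0046 0 0 0.01;0 0 0 0 0.01;0 0 0 0 0.01;0 0 0 0 0.01;0 0 0 0 0.01;0 0 0 0 0.01;0 0 0 0 0.01"
}}

```text
time_s: 10.35
tool_pos: [0.5487, -0.0307, 0.1234]
eef_rot: [179.9, 0.1, 89.9]
contact_force: [-1.0, -1.7, 8.1]
grip_width: 0.192
finger_force: 39.5
```

Request:
{"fn": "carry_out", "kwargs": {
  "increments": "-0.0116 0.0017 0 0 0.01;0 0 0 0 0.01;0 0 0 0 0.01;0 0 0 0 0.01;-0.0117 -0.0014 0 0 0.01;0 0 0 0 0.01;0 0 0 0 0.01;0 0 0 0 0.01"
}}

```text
time_s: 11.35
tool_pos: [0.5497, -0.0392, 0.1233]
eef_rot: [179.9, -0.9, 90.6]
contact_force: [-0.8, 25.1, 9.2]
grip_width: 0.195
finger_force: 39.7
```

The wheel has gone hard: 25 N against it, and the knob has stopped. I'll relax, release and rise.

Request:
{"fn": "carry_out", "kwargs": {
  "increments": "0.0095 0 0 0 0.01;0 0 0 0 0.01;0 0 0 0 0.05;0 0 0 0 0.05;0 0 0 0 0.05;0 0 -0.03 0 0.05;0 0 -0.05 0 0.05;0 0 -0.04 0 0.05"
}}

```text
time_s: 12.35
tool_pos: [0.5487, -0.0439, 0.2438]
eef_rot: [180.0, 0.0, 89.9]
contact_force: [0.9, -0.3, -0.6]
grip_width: 0.584
finger_force: 0.0
```

Request:
{"fn": "carry_out", "kwargs": {
  "increments": "-0.05 -0.02 0 0 0.05;-0.05 -0.02 0 0 0.05;-0.05 -0.02 0 0 0.05;-0.05 -0.02 0 0 0.05;-0.05 -0.02 0 0 0.05;-0.05 -0.005 0 0 0.05;0 0 0 0 0.05;0 0 0 0 0.05"
}}

```text
time_s: 13.35
tool_pos: [0.4432, -0.3426, 0.2419]
eef_rot: [-180.0, -0.1, 89.9]
contact_force: [0.6, 1.4, 0.3]
grip_width: 0.583
finger_force: 0.0
```

```bash
python3 - <<'E'
from h import *
from workcell import ctrl
o,f=wrist(ctrl);print(np.round(o['tool_pos'],4))
t=ctrl.grab_frame('top')
c=lambda t,x0,y0,x1,y1,w,h:cv2.resize(t['img'][y0:y1,x0:x1],(w,h),interpolation=cv2.INTER_CUBIC)[:,:,::-1]
cv2.imwrite('pics/c3.png',np.vstack([c(t,205,195,345,260,560,240),c(f,0,0,640,480,448,336)[:,:, :] if 0 else cv2.copyMakeBorder(c(f,0,0,640,480,448,336),0,0,0,112,0)]))
print(blobs(t,(100,120,50),(125,255,255),(215,195,265,250)),blobs(t,(5,120,60),(22,255,255),(265,200,330,265)))
for c,s in blobs(f,(0,130,40),(4,255,255),(0,0,640,480),40): print('red',c,s,ray(f,*c,.101).round(4),ray(f,*c,.115).round(4))
for c,s in blobs(f,(40,90,40),(85,255,255),(0,0,640,480),20): print('green',c,s,ray(f,*c,.06).round(4))
for c,s in blobs(f,(0,0,150),(180,40,255),(0,0,640,480),20): print('white',c,s,ray(f,*c,.06).round(4)) if s[4]<500 else 0
E
```

```text
[ 0.4432 -0.3426  0.2419]
[(array([229.9, 223.9]), [225, 208, 11, 33, 263])] [(array([296. , 214.1]), [293, 211, 7, 7, 44])]
red [599.4  48.7] [568, 4, 72, 77, 3013] [ 0.6368 -0.2094  0.101 ] [ 0.6266 -0.2129  0.115 ]
red [325.4 241. ] [315, 225, 22, 32, 568] [ 0.4441 -0.3494  0.101 ] [ 0.444  -0.3455  0.115 ]
red [ 41.4 368.9] [19, 347, 51, 41, 773] [ 0.1865 -0.4693  0.101 ] [ 0.1998 -0.4593  0.115 ]
green [305.8 130.6] [301, 125, 11, 12, 104] [ 0.4275 -0.2622  0.06  ]
green [298. 142.] [293, 137, 11, 11, 95] [ 0.4206 -0.2716  0.06  ]
green [292.4 154.2] [288, 149, 10, 11, 93] [ 0.4155 -0.2818  0.06  ]
green [ 19.2 268.8] [15, 265, 9, 8, 52] [ 0.1508 -0.3879  0.06  ]
green [ 17.8 279.2] [14, 276, 9, 7, 49] [ 0.1469 -0.3985  0.06  ]
green [ 18.5 290.1] [15, 287, 8, 7, 46] [ 0.1448 -0.4099  0.06  ]
white [288.  171.1] [284, 167, 9, 9, 67] [ 0.4112 -0.2963  0.06  ]
white [287.2 184.1] [283, 180, 9, 9, 64] [ 0.4102 -0.3078  0.06  ]
white [292.9 212.6] [289, 209, 9, 8, 57] [ 0.4146 -0.3336  0.06  ]
white [ 22.2 304.3] [18, 300, 10, 9, 65] [ 0.1449 -0.4251  0.06  ]
white [ 44.  335.8] [40, 332, 9, 9, 60] [ 0.1587 -0.4601  0.06  ]
white [ 74.4 355. ] [72, 352, 5, 6, 20] [ 0.1852 -0.4824  0.06  ]
white [127.6 405.4] [120, 395, 16, 23, 166] [ 0.2306 -0.5447  0.06  ]
white [517.4 405.3] [510, 395, 16, 23, 166] [ 0.652  -0.5452  0.06  ]
```

View pics/c3.png

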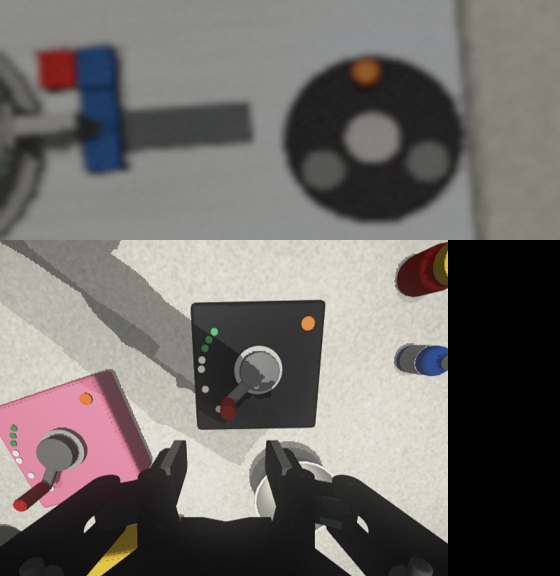

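The blue tab now touches the red stop (crop x≈78). The wrist view shows the dial knob clear for grasping. I'll fit the dial axis from the dots.

```bash
python3 - <<'E'
import numpy as np
from scipy.optimize import least_squares
P=np.array([[.4275,-.2622],[.4206,-.2716],[.4155,-.2818],[.4112,-.2963],[.4102,-.3078],[.4146,-.3336]])
C=least_squares(lambda c:np.hypot(*(P-c).T)-.072,[.48,-.31]);c=C.x
deg=lambda q:np.degrees(np.arctan2(*(np.array(q)-c)[::-1]))%360
print(c,C.fun.round(4),[round(deg(p),1) for p in P])
g,w2,w1=deg(P[1]),deg((P[3]+P[4])/2),deg(P[5])
a0=np.mean([g+np.degrees(1.35),w2+np.degrees(.9),w1+np.degrees(.45)])
print('rest',a0,'knob',c+.055*np.array([np.cos(np.radians(a0)),np.sin(np.radians(a0))]))
a=np.radians(a0)-1.35*np.arange(9)/8;p=.055*np.c_[np.sin(a),np.cos(a)]
print(np.c_[np.diff(p,axis=0),c+p[1:,::-1]].round(4))
E
```

```text
[ 0.4821848  -0.30893391] [-0.0001  0.     -0.      0.0001 -0.     -0.0001] [np.float64(139.5), np.float64(148.8), np.float64(157.9), np.float64(169.9), np.float64(179.1), np.float64(200.1)]
rest 226.0077669023567 knob [ 0.44398395 -0.34850278]
[[ 7.000e-03 -6.100e-03  4.379e-01 -3.415e-01]
 [ 7.900e-03 -4.800e-03  4.330e-01 -3.336e-01]
 [ 8.600e-03 -3.400e-03  4.296e-01 -3.250e-01]
 [ 9.100e-03 -2.000e-03  4.276e-01 -3.160e-01]
 [ 9.300e-03 -4.000e-04  4.272e-01 -3.067e-01]
 [ 9.200e-03  1.200e-03  4.284e-01 -2.975e-01]
 [ 8.900e-03  2.700e-03  4.311e-01 -2.886e-01]
 [ 8.300e-03  4.100e-03  4.352e-01 -2.803e-01]]
```

Request:
{"fn": "carry_out", "kwargs": {
  "increments": "-0.0055 0.0008 0.034 0 0.05;0 0 0.035 0 0.05;0 0 0.035 0 0.05;0 0 0.03 0 0.05;0 0 0 0 0.05;0 0 0 0 0.01;0 0 0 0 0.01;0 0 0 0 0.01",
  "newtons": 50
}}

```text
time_s: 14.45
tool_pos: [0.4452, -0.3491, 0.1096]
eef_rot: [179.9, 0.1, 90.0]
contact_force: [-0.9, 0.3, 5.7]
grip_width: 0.19
finger_force: 48.8
```

Request:
{"fn": "carry_out", "kwargs": {
  "increments": "0.007 -0.0061 0 0 0.01;0.0079 -0.0048 0 0 0.01;0.0086 -0.0034 0 0 0.01;0.0091 -0.002 0 0 0.01;0.0093 -0.0004 0 0 0.01;0.0092 0.0012 0 0 0.01;0 0 0 0 0.01;0 0 0 0 0.01"
}}

```text
time_s: 15.45
tool_pos: [0.4291, -0.2997, 0.1095]
eef_rot: [179.8, 0.2, 89.9]
contact_force: [0.2, -4.6, 8.2]
grip_width: 0.188
finger_force: 49.5
```

Request:
{"fn": "carry_out", "kwargs": {
  "increments": "0.0089 0.0027 0 0 0.01;0.0083 0.0041 0 0 0.01;0 0 0 0 0.01;0 0 0 0 0.01;0 0 0 0 0.01;0 0 0 0 0.01;0 0 0 0 0.01;0 0 0 0 0.01"
}}

```text
time_s: 16.45
tool_pos: [0.4353, -0.2823, 0.1094]
eef_rot: [179.9, 0.2, 89.8]
contact_force: [-0.9, -3.1, 7.8]
grip_width: 0.191
finger_force: 49.5
```

Request:
{"fn": "carry_out", "kwargs": {
  "increments": "0.0014 0.0008 0 0 0.01;0 0 0 0 0.01;0 0 0 0 0.01;0 0 0 0 0.01;0 0 0 0 0.01;0 0 0 0 0.01;0 0 0 0 0.01;0 0 0 0 0.01"
}}

```text
time_s: 17.45
tool_pos: [0.436, -0.281, 0.1094]
eef_rot: [179.9, 0.2, 89.8]
contact_force: [-0.8, -4.5, 8.7]
grip_width: 0.189
finger_force: 49.5
```

```bash
python3 - <<'E'
from h import *
from workcell import ctrl
o,f=wrist(ctrl);s=ctrl.grab_frame('side');o2=ctrl.get_obs()
for q in(o,o2):print(np.round(q['tool_pos'],4),np.round(q['contact_force'],1))
for c,st in blobs(f,(0,130,40),(4,255,255),(0,0,640,480),20): print('red',c,st,ray(f,*c,.118).round(4))
c=lambda t,x0,y0,x1,y1,w,h:cv2.resize(t['img'][y0:y1,x0:x1],(w,h),interpolation=cv2.INTER_CUBIC)[:,:,::-1]
cv2.imwrite('pics/c4.png',np.hstack([c(f,180,60,500,360,400,375),c(s,295,255,425,375,400,375)]))
E
```

```text
[ 0.436  -0.281   0.1094] [-0.8 -4.5  8.7]
[ 0.436  -0.2811  0.1094] [-1.2 -3.8  7.8]
red [322.6 311.6] [301, 273, 44, 76, 2725] [ 0.4347 -0.2747  0.118 ]
```

View pics/c4.png

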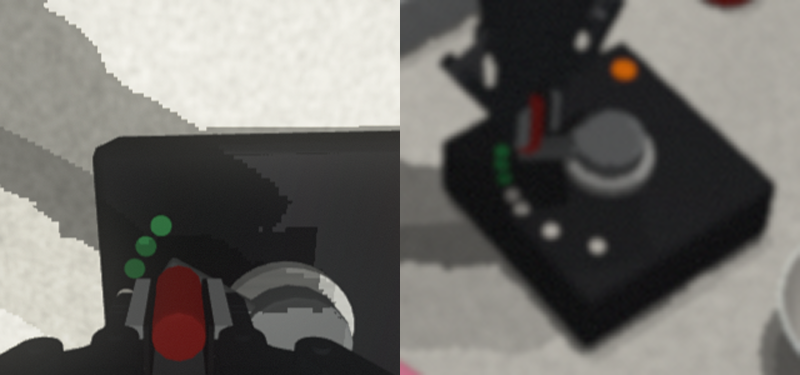

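The wrist crop shows the knob held between the pads, with its foot pointing at the green dots. I'll compute its exact angle from the knob outline.

```bash
python3 - <<'E'
from h import *
from workcell import ctrl
o,f=wrist(ctrl);c=np.array([.4822,-.3089])
a=ray(f,321.5,273,.080)-[0,.009,0];b=ray(f,323,349,.122)+[0,.009,0]
for p in(a,b,o['tool_pos'],(a+b)/2,[.4345,np.nan,0]):
    d=np.array(p)[:2]-c;print(np.round(p,4),np.hypot(*d).round(4),np.radians(226-np.degrees(np.arctan2(d[1],d[0]))))
s=ctrl.grab_frame('side')
for q,st in blobs(s,(0,130,40),(4,255,255),(310,255,370,330),8): print(q,st,ray(s,*q,.105).round(4))
E
```

```text
[ 0.4342 -0.2826  0.08  ] 0.0547 1.3051345532891883
[ 0.4348 -0.2795  0.122 ] 0.0558 1.3587851942361837
[ 0.436  -0.2811  0.1094] 0.054 1.3451976358698778
[ 0.4345 -0.281   0.101 ] 0.0552 1.3322221198722326
[0.4345    nan 0.    ] nan nan
[338.9 294. ] [336, 285, 6, 19, 62] [ 0.4387 -0.2838  0.105 ]
```

Request:
{"fn": "carry_out", "kwargs": {
  "increments": "0.0007 0.0004 0 0 0.01;0 0 0 0 0.01;0 0 0 0 0.01;0 0 0 0 0.01;0 0 0 0 0.01;0 0 0 0 0.01;0 0 0 0 0.01;0 0 0 0 0.01"
}}

```text
time_s: 18.65
tool_pos: [0.4364, -0.2804, 0.1094]
eef_rot: [179.9, 0.2, 89.8]
contact_force: [-0.9, -4.1, 8.4]
grip_width: 0.194
finger_force: 49.5
```

```bash
python3 -c "
from workcell import ctrl
print(ctrl.get_obs()['tool_pos']);print(ctrl.job_done())"
```

```text
[ 0.43635786 -0.28042045  0.10940013]
the job is handed in; nothing more can be done
None
```

I wound the handwheel clockwise until the carriage touched its red stop, then turned the black box's dial to the third click (about 1.34 rad measured, target 1.35) and handed the job in at 18.7 s with the gripper still holding it there; no verdict came back.

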